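# Build a mini burger and hold the contact grill open for it

### The arm

A 6-joint arm with a two-finger parallel gripper is mounted at the origin on the work surface. World frame = base frame: x ahead of the robot, y to its left, z up, the work surface at z = 0. Lengths are in m, angles in rad, forces in N, time in s.
With the tool pointing down it reaches from about 0.425 to 0.95 m from the base axis. Payload 3.5 kg.
Tool frame: the origin (TCP) lies between the finger pads; the fingertips stand 19 mm ahead of it and the grasp point (between the pads) is the TCP; z points along the fingers, y is the line along which they close (so a half turn about z gives the same grasp; the last joint's range is limited). The gripper opens to 85 mm and grips with 20 to 120 N. Pads are 22 mm wide; open, the fingers measure 114 mm over their backs; the gripper's body (76 mm by 85 mm) begins 54 mm behind the grasp point. The pads swing forward as they close: fully open they stand 13 mm farther back than shut.
Start: joints at [1.148, 0.286, 1.577, -0, 1.279, -0.15], TCP at [0.182, 0.65, 0.25] pointing down, gripper open.
Joint ranges: [-2.77, 2.77], [-0.9, 2.22], [0.21, 2.48], [-1.53, 4.67], [0.24, 2.81], [-2.84, 2.84]. Speed limits (rad/s): [2.79, 2.79, 3.14, 3.14, 3.14, 3.14].

### API

Orientations are given as a unit quaternion [x, y, z, w].
In Python, from plant import monitor, eyes, ctrl gives the robot as it stands.
- The arm moves only by the shell command python3 -m handwheel 'ROWS' [FORCE]. ROWS is JSON, a list of rows, each a list of 7 numbers: the shift along the tool's x, y, z in units of 40 cm (1.0 is 40 cm), then the turn, a rotation vector about the tool's x, y, z in units of pi rad (1.0 is pi rad), then the opening, from -1 (shut) to 1 (fully open). A call has 1 to 12 rows; each row is the pose to reach, as a shift and turn from the pose commanded when the call began, along the tool's axes at that moment, turning the shorter way round; what a row does not reach only later rows make up. A row lasts 1/8 s, in which the tool goes at most 62.5 mm and 10.7 degrees, less where a joint would pass 70% of its speed; a pose out of reach is approached as far as the arm can. A call with a number of a shift or a turn outside -1 to 1 is refused whole. A call with a gripper value outside its range is refused whole. The fingers move at their own pace and stop on an object; FORCE is the grip in N (left out, the last holds). Time passes only in rows, so rows that repeat a pose let the fingers close. It gives the time, the measured TCP pose, the force, the opening and the grip force at its end, in the units of the state.
- monitor.get_state(): the state, without advancing time (a new reading comes with each control period).
- eyes.read_camera(name): name is "scene" or "top" or "wrist"; returns the picture (480x640x3 uint8, red, green, blue); there is no depth.
- eyes.camera_params(name): a dict with "K" (3x3 intrinsics, pixels), "k1" (the pictures are not rectified: a ray, as slopes to the right and down, at radius r is drawn at 1 + k1 r^2 times it, then the intrinsics apply), "R" (3x3) and "t" (3): a world point X has camera coordinates R X + t. Camera axes: x right, y down, z forward; pixel columns grow to the right and rows downward; lengths in m; the calibration is good to about 2 mm. A picture is of the moment at which its call begins: read the wrist's pose just before it. camera_params takes no time and is no camera call; for the wrist camera it gives the pose at the moment of the call.
- ctrl.sign_off(): hands the job in; it is judged then, once.
The state is a dict: "time": time; "qpos": joint angles; "dq": joint speeds; "joint_efforts": joint torques, N m; "eef_pos": TCP position; "tcp_rot": TCP orientation; "contact_force": force on the tool from outside, world axes, zero at the start; "wrist_torque": the same for the moment, N m; "opening": opening from 0.0 (shut) to 1.0 (fully open); "finger_force": force on a finger pad.
Only numpy, scipy, OpenCV 4.12 (cv2) and the standard library are available. Lean on these libraries where they do the work, as an engineer would, in place of code of your own. Each camera call takes 0.05 s, during which the arm holds its last target. There are 200 camera calls.

### The job

Build the mini burger in the middle of the plate, neatly centred: first the flat bun base, then the patty, then the domed bun crown. Then lift the lid of the contact grill by its bar handle and keep holding it still, 45 degrees open, so that I can slide the burger in: the lid falls shut by itself, so the job finishes with you still holding it; leave the plate where it is and the other things on the worktop alone.

Things in the scene. Friction and masses are not known exactly. Their poses are not given: they have to be found in the camera images.
- base: bottom half of a bun: plain flat disc, 62 mm across, 18 mm thick, upright side wall, 35 g; origin at the centre of its underside, z up. Lies on the board.
- patty: patty: plain flat disc, 56 mm across (smaller and thinner than the bun base), 14 mm thick, 45 g; origin at the centre of its underside. Lies on the board.
- crown: top half of a bun: domed disc, 62 mm across, flat underside, upright side wall 14 mm high, then a dome up to 27 mm; 30 g; origin at the centre of its underside. Lies on the board, dome up.
- board: fixed wooden chopping board, 330 mm along its x, 140 mm along its y, 16 mm thick; origin at the centre of its underside. The three burger parts lie on it in a row along its x, about 90 mm apart, in any order.
- plate: loose round white side plate, 170 mm across, rim 14 mm high; origin at the centre of its underside, z up.
- plate_in (a point): centre of the plate's flat inner floor (the height on which food stands), z up; the floor is flat to about 50 mm from the centre
- press: fixed contact grill (sandwich press), black and metal, 230 mm deep (its x), 270 mm wide (its y), body 74 mm high, about 115 mm high in all with the lid shut; origin at the centre of its underside; its front (handle side) looks along its -x. The hinge axis is parallel to its y, 110 mm behind the origin (at +x) and 85 mm above the worktop; the shut lid's handle bar is 160 mm in front of the origin.
- press_lid: the grill's lid with its handle, about 210 mm deep, 250 mm wide, about 0.8 kg (0.6 to 1 kg); origin at the middle of its underside, x from handle to hinge, y along the hinge, z up when shut.
- lid_hinge (a joint): angle of the lid in rad: 0 shut, grows as it opens upwards, stop at 1.3 (0.785 is 45 degrees). Light hinge: the lid falls shut from any angle unless held; about 2.5 to 4.5 N upwards at the handle carries it.
- lid_handle (a point): middle of the lid's handle: round steel bar 14 mm thick, 150 mm long, parallel to the hinge, 270 mm in front of its axis and (lid shut) 15 mm above it, 100 mm above the worktop. A free gap of about 43 mm lies between bar and lid edge, at least 60 mm are free beneath the bar: pinch it from above, one finger before and one behind. It can turn in the fingers as the lid swings.
- mill: wooden pepper mill, 54 mm wide, 157 mm high, to be left alone; origin at the foot
- shaker: glass salt shaker, 42 mm wide, 80 mm high, to be left alone; origin at the foot
- mug: mug, 80 mm wide, 90 mm high, to be left alone; origin at the foot
- jar: storage jar, 80 mm wide, 130 mm high, to be left alone; origin at the foot
- turner: spatula lying flat along its x, to be left alone
- succulent: small plant in a white pot, 76 mm wide, about 105 mm high, to be left alone; origin at the foot
There are look-alikes about, which are no part of the job. Leave any black, purple or yellow look-alike of the crown alone.

How it is judged:
By the outcome, as a careful person would: the job done as asked, in the order asked, and still so for the second after the job is handed in, while the arm keeps its last pose, push and grip.
It also fails if it takes over 72 s, if anything falls off the work surface, if the arm or the gripper's body presses on something with over 40 N, if the wrist force passes 120 N, or if a joint passes its speed limit or range.

## Working session

There is one attempt and no reset: what is moved stays moved. The work goes in short steps, Python scripts to look and compute and a shell command to move; the robot and the scene stay as the last step left them, time stands still between calls to the robot, and variables do not carry over. Pictures are saved under pics/ and viewed, at most 10 in all, crops included, and the job is handed in when it is done.

```bash
ls; mkdir -p pics
cat > h.py <<'E'
import numpy as np, cv2, json
from plant import monitor, eyes, ctrl
from scipy.spatial.transform import Rotation as Ro
def snap(n,f):
    p=eyes.camera_params(n); im=eyes.read_camera(n)
    cv2.imwrite('pics/'+f,cv2.cvtColor(np.asarray(im),cv2.COLOR_RGB2BGR))
    json.dump({k:np.asarray(v).tolist() for k,v in p.items()},open('pics/'+f+'.json','w'))
def P(f): return {k:np.array(v) for k,v in json.load(open('pics/'+f+'.json')).items()}
def pix(p,X):
    c=p['R']@np.array(X)+p['t']; s=c[:2]/c[2]; s=s*(1+p['k1']*(s@s))
    return (p['K']@[*s,1])[:2]
def at(p,u,v,z):
    s0=(np.linalg.inv(p['K'])@[u,v,1])[:2]; s=s0.copy()
    for _ in range(30): s=s0/(1+p['k1']*(s@s))
    d=p['R'].T@[*s,1]; o=-p['R'].T@p['t']
    return o+d*(z-o[2])/d[2]
def rel(pos,yaw=None,pos0=None,rot0=None):
    s=monitor.get_state(); R=Ro.from_quat(s['tcp_rot'] if rot0 is None else rot0)
    return np.round(R.inv().apply(np.array(pos)-(s['eef_pos'] if pos0 is None else pos0))/0.4,4)
E
python3 - <<'E'
from h import *
snap('top','top1.png'); snap('scene','scene1.png')
s=monitor.get_state(); print(s)
for n in('top','scene','wrist'):
  p=eyes.camera_params(n); print(n,p)
E
```

```text
pics
{'time': 0.1, 'qpos': array([ 1.14800135e+00,  2.87153492e-01,  1.57804362e+00,  4.86500395e-06,
        1.27861461e+00, -1.49999814e-01]), 'dq': array([ 0.00065059, -0.00336279, -0.00153933, -0.00359157, -0.00117051,
        0.0002083 ]), 'joint_efforts': array([ 6.80787125e-04, -4.07294762e+01, -2.93701476e+01, -1.15839362e-04,
        3.39782840e-03, -9.58501460e-06]), 'eef_pos': array([0.18159887, 0.6495303 , 0.24902746]), 'tcp_rot': array([ 1.35975659e-01,  9.90711557e-01, -1.06368306e-03, -3.15675324e-04]), 'contact_force': array([-0.24523122,  0.50006395, -0.37939913]), 'wrist_torque': array([ 0.05168717, -0.03171392, -0.00747661]), 'finger_force': 0.0, 'opening': 1.0014558449196351}
top {'K': array([[546.18801678,   0.        , 318.18715154],
       [  0.        , 546.18801678, 240.40567901],
       [  0.        ,   0.        ,   1.        ]]), 'k1': -0.15018389095073695, 'R': array([[-0.00224027, -0.99998191,  0.00558152],
       [-0.98222003,  0.00115264, -0.18772983],
       [ 0.18772   , -0.00590285, -0.98220484]]), 't': array([-0.0422548 ,  0.53288808,  1.18013924])}
scene {'K': array([[538.93729583,   0.        , 323.32608551],
       [  0.        , 538.93729583, 233.37223306],
       [  0.        ,   0.        ,   1.        ]]), 'k1': -0.1644873926376253, 'R': array([[-0.78318635,  0.62158684, -0.01577802],
       [ 0.49368984,  0.60621173, -0.62352039],
       [-0.37800725, -0.49612211, -0.78164786]]), 't': array([ 0.42964063, -0.18424295,  1.45643364])}
wrist {'K': array([[396.94149715,   0.        , 315.36658048],
       [  0.        , 396.94149715, 244.09605931],
       [  0.        ,   0.        ,   1.        ]]), 'k1': -0.07224374005628721, 'R': array([[ 0.26891512,  0.9631607 , -0.00247312],
       [ 0.91257387, -0.25396834,  0.32048248],
       [ 0.30804803, -0.08843949, -0.94725122]]), 't': array([-0.67452498, -0.04169869,  0.38068766])}
```

View pics/top1.png

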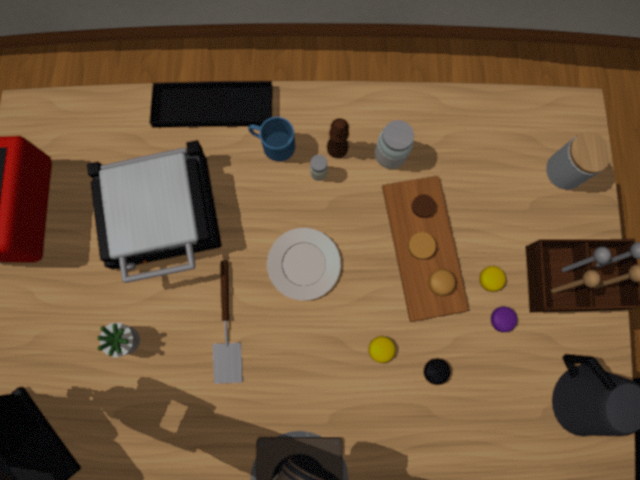

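View pics/scene1.png

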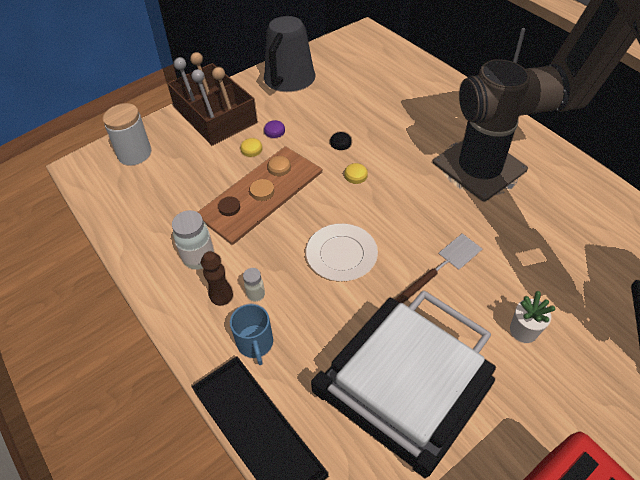

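Run:
```python
import cv2,numpy as np
a=cv2.imread('pics/top1.png');b=cv2.imread('pics/scene1.png')
z=lambda im,x,y,w,h,k:cv2.resize(im[y:y+h,x:x+w],None,fx=k,fy=k,interpolation=cv2.INTER_CUBIC)
A=z(a,378,170,100,150,4); B=z(b,210,140,100,75,4); C=z(a,260,220,100,75,4)
cv2.imwrite('pics/c1.png',np.hstack([A,np.vstack([B,C])]))
D=z(a,80,130,160,120,5);
cv2.imwrite('pics/c2.png',z(a,80,130,160,120+40,3.75)[:600])
```

```text
(no output)
```

View pics/c1.png

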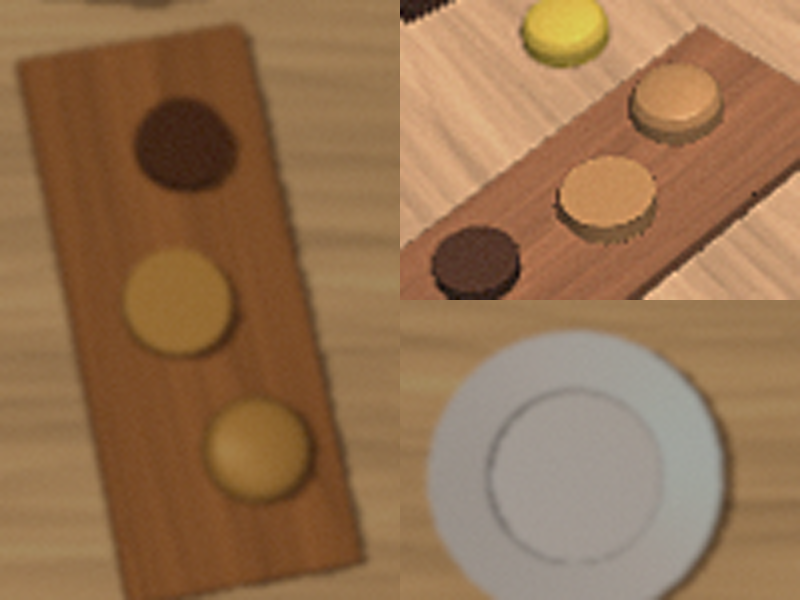

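View pics/c2.png

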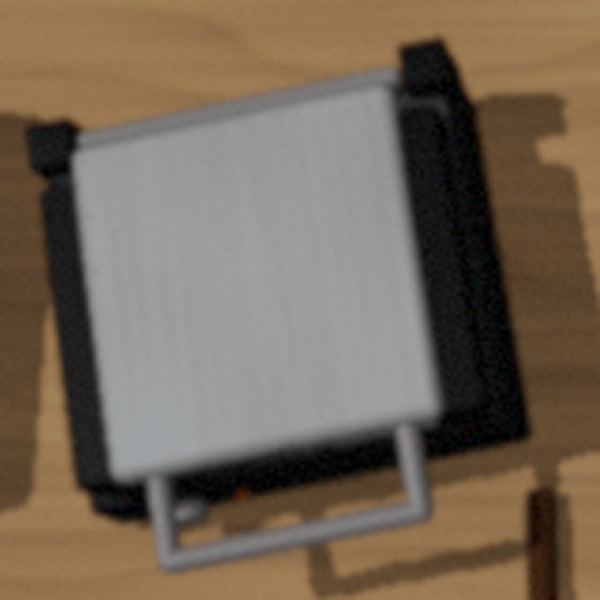

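Run:
```python
from h import *
p=P('top1.png')
c=lambda x,y:((x+.5)/4-.5+378,(y+.5)/4-.5+170)
g=lambda x,y:((x+.5)/3.75-.5+80,(y+.5)/3.75-.5+130)
print('cam',-p['R'].T@p['t'])
print('patty',at(p,*c(187,143),.03));print('base',at(p,*c(179,301),.034));print('crown',at(p,*c(258,449),.03))
print('plate',at(p,303.6,263.6,.008), at(p,305,265,.014))
A=at(p,*g(168,560),.1);B=at(p,*g(427,511),.1);print('bar',A,B,(A+B)/2,np.linalg.norm(A-B),np.arctan2(*(A-B)[:2][::-1]))
h1=at(p,*g(82,143),.085);h2=at(p,*g(402,75),.085);print('hinge',h1,h2)
q=P('scene1.png')
f=lambda x,y:((x-400+.5)/4-.5+210,(y+.5)/4-.5+140)
print('scene patty',at(q,*f(476,258),.03),'base',at(q,*f(607,192),.034),'plate',at(q,342,252,.014))
s=monitor.get_state();R=Ro.from_quat(s['tcp_rot']).as_matrix();print(R)
```

```text
cam [ 0.30178294 -0.03590209  1.25941332]
patty [ 0.61983616 -0.29172974  0.03      ]
base [ 0.52525798 -0.28244444  0.034     ]
crown [ 0.44009412 -0.32584067  0.03      ]
plate [ 0.48634083 -0.00953897  0.008     ] [ 0.4821955  -0.01289668  0.014     ]
bar [0.43859527 0.37815815 0.1       ] [0.46769932 0.22621449 0.1       ] [0.4531473  0.30218632 0.1       ] 0.1547059235367988 1.7600490314258943
hinge [0.69741857 0.45651217 0.085     ] [0.7381201  0.25722643 0.085     ]
scene patty [ 0.62000734 -0.29105058  0.03      ] base [ 0.52594788 -0.28204913  0.034     ] plate [ 0.48727166 -0.0063787   0.014     ]
[[-9.63021041e-01  2.69424642e-01 -9.14756392e-04]
 [ 2.69425985e-01  9.63018978e-01 -2.02175787e-03]
 [ 3.36216375e-04 -2.19345452e-03 -9.99997538e-01]]
```

Run:
```python
from h import *
p=eyes.camera_params('wrist');s=monitor.get_state();R=Ro.from_quat(s['tcp_rot'])
print('cam in tool',R.inv().apply(-p['R'].T@p['t']-s['eef_pos']), 'fwd',R.inv().apply(p['R'][2]))
print(rel([.47,.25,.25]),rel([.48,-.14,.25]),rel([.43,-.2,.25]))
```

```text
cam in tool [ 0.08278717  0.00069482 -0.1232489 ] fwd [-3.20803115e-01 -9.54196868e-05  9.47145898e-01]
[-0.9634 -0.7676 -0.0011] [-1.2502e+00 -1.6998e+00  9.0000e-04] [-1.1703e+00 -1.8780e+00  1.3000e-03]
```

```bash
python3 -m handwheel '[[-0.96,-0.77,0,0,0,0,1],[-0.96,-0.77,0,0,0,0,1],[-0.96,-0.77,0,0,0,0,1],[-0.96,-0.77,0,0,0,0,1],[-0.96,-0.77,0,0,0,0,1],[-0.96,-0.77,0,0,0,0,1],[-0.96,-0.77,0,0,0,0,1],[-0.96,-0.77,0,0,0,0,1],[-0.96,-0.77,0,0,0,0,1]]' 30 && python3 -m handwheel '[[-0.3,-0.93,0,0,0,0,1],[-0.3,-0.93,0,0,0,0,1],[-0.3,-0.93,0,0,0,0,1],[-0.3,-0.93,0,0,0,0,1],[-0.3,-0.93,0,0,0,0,1],[-0.3,-0.93,0,0,0,0,1],[-0.3,-0.93,0,0,0,0,1],[-0.3,-0.93,0,0,0,0,1],[-0.3,-0.93,0,0,0,0,1]]' && python3 -c "
from h import *
snap('wrist','w1.png')"
```

```text
time: 1.23
eef_pos: [0.4702, 0.2471, 0.2499]
tcp_rot: [0.139, 0.99, -0.0, -0.0]
contact_force: [0.4, -0.2, 0.6]
opening: 1.002
finger_force: 0.0
time: 2.35
eef_pos: [0.484, -0.1387, 0.25]
tcp_rot: [0.135, 0.991, 0.0, -0.0]
contact_force: [-0.1, 0.2, 0.5]
opening: 0.999
finger_force: 0.0
```

View pics/w1.png

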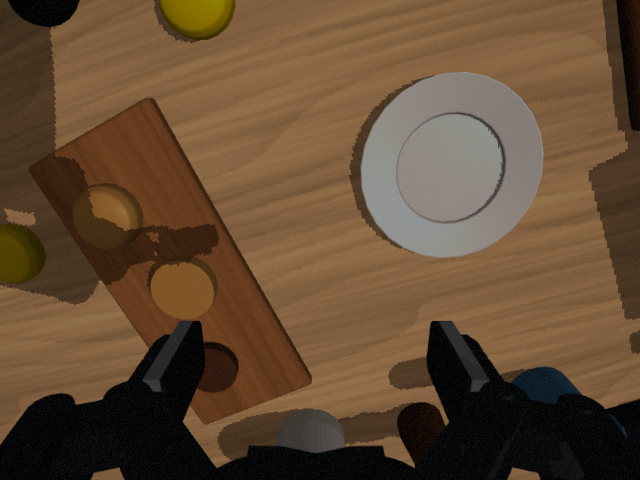

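```bash
cat >> h.py <<'E'
from scipy.optimize import least_squares
def circ(p,box,z,r):  # fit circle centre to image bounding box (u0,u1,v0,v1)
    t=np.linspace(0,2*np.pi,90)
    def f(c):
        q=np.array([pix(p,[c[0]+r*np.cos(a),c[1]+r*np.sin(a),z]) for a in t])
        return np.array([q[:,0].min(),q[:,0].max(),q[:,1].min(),q[:,1].max()])-box
    c0=at(p,(box[0]+box[1])/2,(box[2]+box[3])/2,z)[:2]
    s=least_squares(f,c0); return s.x.round(4),f(s.x).round(1)
E
python3 - <<'E'
from h import *
p=P('w1.png')
print('plate rim',circ(p,[361,543,72,257],.014,.085),'inner',circ(p,[397,505,112,222],.006,.05))
print('base',circ(p,[151,215,261,321],.034,.031))
print('crown',circ(p,[74,142,184,250],.025,.031))
t=P('top1.png');k=lambda b:[(b[0]-400)/4+260,(b[1]-400)/4+260,(b[2]-300)/4+220,(b[3]-300)/4+220]
print('top inner',circ(t,k([488,664,388,564]),.006,.05))
print(rel([.5255,-.2823,.08]),rel([.5255,-.2823,.037]))
E
```

```text
plate rim (array([ 0.4871, -0.0088]), array([-1. ,  1.1, -0.9,  1.3])) inner (array([ 0.4868, -0.0078]), array([ 0.8, -0.9,  0.9, -1.1]))
base (array([ 0.5274, -0.2805]), array([-0.3,  0.3,  0.4, -0.4]))
crown (array([ 0.4418, -0.3254]), array([ 1.5, -1.4,  0.5, -0.6]))
top inner (array([ 0.486 , -0.0104]), array([ 0.4, -0.4,  0.7, -0.6]))
[-0.1961 -0.3185  0.4249] [-0.1961 -0.3185  0.5324]
```

```bash
python3 -m handwheel '[[-0.198,-0.316,0.2,0,0,0,1],[-0.198,-0.316,0.4,0,0,0,1],[-0.198,-0.316,0.4,0,0,0,1],[-0.198,-0.316,0.42,0,0,0,1],[-0.198,-0.316,0.48,0,0,0,1],[-0.198,-0.316,0.53,0,0,0,1],[-0.198,-0.316,0.53,0,0,0,1]]' 30 && python3 -m handwheel '[[0,0,0,0,0,0,0],[0,0,0,0,0,0,0],[0,0,0,0,0,0,-1],[0,0,0,0,0,0,-1],[0,0,0,0,0,0,-1],[0,0,0,0,0,0,-1]]' 30
```

```text
time: 3.28
eef_pos: [0.5255, -0.2817, 0.0367]
tcp_rot: [0.135, 0.991, 0.001, -0.002]
contact_force: [-0.1, 0.6, -0.1]
opening: 0.998
finger_force: 0.0
time: 4.03
eef_pos: [0.5275, -0.2843, 0.0404]
tcp_rot: [0.136, 0.991, -0.001, 0.002]
contact_force: [0.4, 2.1, 5.9]
opening: 0.703
finger_force: 33.0
```

```bash
python3 -m handwheel '[[0,0,-0.1,0,0,0,-1],[0,0,-0.25,0,0,0,-1],[0,0,-0.25,0,0,0,-1],[0,0,-0.25,0,0,0,-1]]' && python3 -c "
from h import *
print([monitor.get_state()['eef_pos'].round(4) for _ in range(2)])
snap('wrist','w2.png')
print(rel([.487,-.009,.12]))"
```

```text
time: 4.53
eef_pos: [0.5259, -0.2836, 0.1383]
tcp_rot: [0.136, 0.991, -0.0, -0.0]
contact_force: [-0.6, 0.6, -0.4]
opening: 0.705
finger_force: 32.8
[array([ 0.5259, -0.2836,  0.1383]), array([ 0.5259, -0.2836,  0.1383])]
[0.2768 0.6341 0.0437]
```

View pics/w2.png

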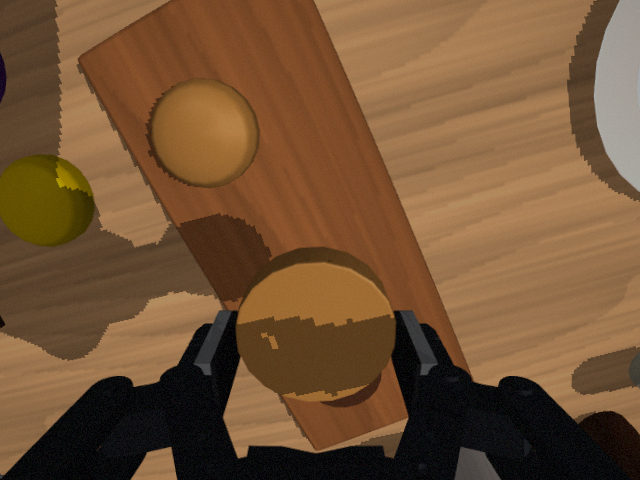

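Run:
```python
from h import *
p=P('w2.png');s=monitor.get_state();R=Ro.from_quat(s['tcp_rot'])
for z in(.128,.132,.136):
  c,f=circ(p,[237,397,262,402],z,.031); print(z,c,f,R.inv().apply([*c,z]-s['eef_pos']).round(4))
print('crown',circ(p,[148,259,78,187],.028,.031))
```

```text
0.128 [ 0.5267 -0.2824] [ 0.  -0.   0.5 -0.7] [-0.0012  0.0011  0.009 ]
0.132 [ 0.5246 -0.2818] [-2.4  2.4 -1.   1.9] [0.001  0.0011 0.005 ]
0.136 [ 0.5225 -0.2813] [-4.9  4.9 -2.6  4.6] [0.0032 0.001  0.001 ]
crown (array([ 0.4411, -0.326 ]), array([ 2.1, -2. , -0.8,  0.7]))
```

```bash
python3 -m handwheel '[[0.277,0.634,0,0,0,0,-1],[0.277,0.634,0,0,0,0,-1],[0.277,0.634,0,0,0,0,-1],[0.277,0.634,0,0,0,0,-1],[0.277,0.634,0,0,0,0,-1],[0.277,0.634,0.1,0,0,0,-1],[0.277,0.634,0.2,0,0,0,-1],[0.277,0.634,0.25,0,0,0,-1],[0.277,0.634,0.25,0,0,0,-1]]' && python3 -m handwheel '[[0,0,0.004,0,0,0,-1],[0,0,0.008,0,0,0,-1],[0,0,0.008,0,0,0,-1]]'
```

```text
time: 5.7
eef_pos: [0.4846, -0.0089, 0.0349]
tcp_rot: [0.136, 0.991, 0.0, -0.004]
contact_force: [0.3, 0.3, -0.4]
opening: 0.705
finger_force: 32.8
time: 6.08
eef_pos: [0.4883, -0.0097, 0.0358]
tcp_rot: [0.136, 0.991, -0.0, 0.001]
contact_force: [-1.4, -0.3, -0.8]
opening: 0.704
finger_force: 32.8
```

```bash
python3 -m handwheel '[[0,0,0.005,0,0,0,-1],[0,0,0.01,0,0,0,-1],[0,0,0.01,0,0,0,-1],[0,0,0.01,0,0,0,-1]]' && python3 -c "
from h import *
print(rel([.487,-.009,.03]))"
```

```text
time: 6.58
eef_pos: [0.4878, -0.0096, 0.0311]
tcp_rot: [0.136, 0.991, -0.0, -0.0]
contact_force: [0.0, 0.8, -0.2]
opening: 0.705
finger_force: 32.8
[0.0023 0.0009 0.0027]
```

```bash
python3 -m handwheel '[[0.002,0,0.005,0,0,0,-1],[0.002,0,0.005,0,0,0,-1],[0.002,0,0.005,0,0,0,-1]]' && python3 -m handwheel '[[0,0,0.005,0,0,0,-1],[0,0,0.005,0,0,0,-1],[0,0,0.005,0,0,0,-1]]'
```

```text
time: 6.95
eef_pos: [0.4874, -0.0095, 0.0294]
tcp_rot: [0.136, 0.991, -0.0, 0.0]
contact_force: [-0.7, -0.3, 2.0]
opening: 0.705
finger_force: 33.0
time: 7.32
eef_pos: [0.4875, -0.0094, 0.0293]
tcp_rot: [0.136, 0.991, -0.0, -0.001]
contact_force: [-6.1, 0.9, 16.7]
opening: 0.7
finger_force: 34.4
```

```bash
python3 -m handwheel '[[0,0,-0.004,0,0,0,-1],[0,0,-0.004,0,0,0,-1],[0,0,-0.004,0,0,0,0.7],[0,0,-0.004,0,0,0,0.7],[0,0,-0.004,0,0,0,0.7],[0,0,-0.1,0,0,0,0.7],[0,0,-0.25,0,0,0,0.7],[0,0,-0.25,0,0,0,0.7]]' && python3 -c "
from h import *
snap('wrist','w3.png')
print(monitor.get_state()['eef_pos'])
print(rel([.62,-.291,.1]),rel([.62,-.291,.04]))"
```

```text
time: 8.32
eef_pos: [0.4908, -0.0102, 0.1325]
tcp_rot: [0.136, 0.991, -0.001, 0.006]
contact_force: [0.3, -0.1, 0.3]
opening: 0.85
finger_force: 0.0
[ 0.48878589 -0.00974998  0.12960786]
[-0.5049 -0.5888  0.0768] [-0.504  -0.5888  0.2268]
```

View pics/w3.png

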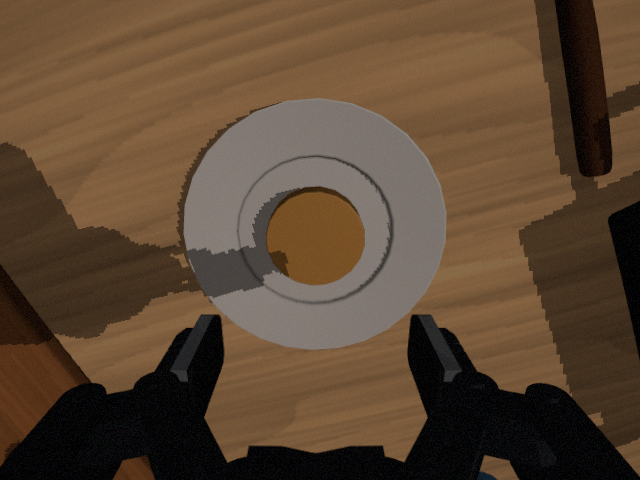

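Run:
```python
from h import *
p=P('w3.png')
print('rim',circ(p,[183,446,98,349],.014,.085),'inner',circ(p,[238,393,156,302],.004,.05),'base',circ(p,[267,365,187,285],.021,.031))
```

```text
rim (array([ 0.487, -0.009]), array([-1.2,  1.2, -0.8,  1.6])) inner (array([ 0.4874, -0.0084]), array([ 2.2, -2.2,  0.8, -1.4])) base (array([ 0.4852, -0.0075]), array([-0.9,  0.9,  1.5, -1.7]))
```

```bash
python3 -m handwheel '[[-0.505,-0.59,0,0,0,0,1],[-0.505,-0.59,0,0,0,0,1],[-0.505,-0.59,0,0,0,0,1],[-0.505,-0.59,0,0,0,0,1],[-0.505,-0.59,0,0,0,0,1],[-0.505,-0.59,0.05,0,0,0,1],[-0.505,-0.59,0.12,0,0,0,1],[-0.505,-0.59,0.2,0,0,0,1],[-0.505,-0.59,0.22,0,0,0,1],[-0.505,-0.59,0.22,0,0,0,1]]' 30 && python3 -m handwheel '[[0,0,0,0,0,0,0],[0,0,0,0,0,0,0],[0,0,0,0,0,0,-1],[0,0,0,0,0,0,-1],[0,0,0,0,0,0,-1],[0,0,0,0,0,0,-1]]' 30
```

```text
time: 9.62
eef_pos: [0.617, -0.2899, 0.0374]
tcp_rot: [0.136, 0.991, 0.001, -0.002]
contact_force: [-0.1, -0.1, -0.9]
opening: 1.001
finger_force: 0.0
time: 10.38
eef_pos: [0.6192, -0.2918, 0.0414]
tcp_rot: [0.136, 0.991, -0.001, 0.002]
contact_force: [0.2, 1.8, 5.0]
opening: 0.633
finger_force: 31.9
```

```bash
python3 -m handwheel '[[0,0,-0.1,0,0,0,-1],[0,0,-0.25,0,0,0,-1],[0,0,-0.25,0,0,0,-1],[0,0,-0.25,0,0,0,-1],[0,0,-0.25,0,0,0,-1]]' && python3 -c "
from h import *
snap('wrist','w4.png')
print(monitor.get_state()['eef_pos'],rel([.4855,-.0085,.05]))"
```

```text
time: 11.0
eef_pos: [0.6167, -0.2903, 0.1365]
tcp_rot: [0.136, 0.991, 0.001, -0.002]
contact_force: [-0.6, 0.7, 0.1]
opening: 0.631
finger_force: 31.7
[ 0.61679894 -0.29030703  0.13650996] [0.505  0.5897 0.2192]
```

```bash
python3 -c "
import cv2
a=cv2.imread('pics/w4.png')[220:440,200:440];cv2.imwrite('pics/c4.png',cv2.resize(a,None,fx=2.5,fy=2.5))"
```

```text
(no output)
```

View pics/c4.png

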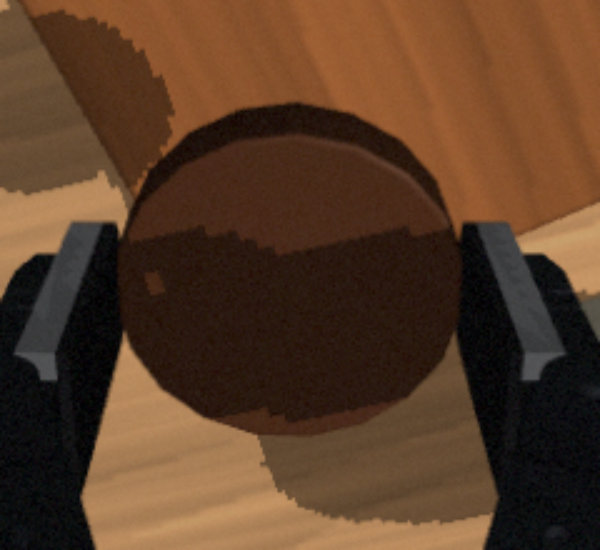

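Run:
```python
from h import *
p=P('w4.png');s=monitor.get_state();R=Ro.from_quat(s['tcp_rot'])
for z in(.12,.124,.128):
  c,f=circ(p,[248,384.8,274,394.8],z,.028); print(z,c,f,R.inv().apply([*c,z]-s['eef_pos']).round(4))
```

```text
0.12 [ 0.6216 -0.2905] [-0.6  0.6  0.5 -0.6] [-0.0047  0.0011  0.0165]
0.124 [ 0.6195 -0.2899] [-2.5  2.5 -0.8  1.5] [-0.0025  0.0011  0.0125]
0.128 [ 0.6173 -0.2893] [-4.6  4.6 -2.2  3.7] [-0.0002  0.0011  0.0085]
```

```bash
python3 -m handwheel '[[0.2,0.2,0,0,0,0,-1],[0.51,0.587,0,0,0,0,-1],[0.51,0.587,0,0,0,0,-1],[0.51,0.587,0,0,0,0,-1],[0.51,0.587,0,0,0,0,-1],[0.51,0.587,0,0,0,0,-1],[0.51,0.587,0.06,0,0,0,-1],[0.51,0.587,0.12,0,0,0,-1],[0.51,0.587,0.18,0,0,0,-1],[0.51,0.587,0.205,0,0,0,-1],[0.51,0.587,0.205,0,0,0,-1],[0.51,0.587,0.205,0,0,0,-1]]' && python3 -m handwheel '[[0,0,0.002,0,0,0,-1],[0,0,0.004,0,0,0,-1],[0,0,0.004,0,0,0,-1],[0,0,0.004,0,0,0,-1]]'
```

```text
time: 12.55
eef_pos: [0.4856, -0.0104, 0.0579]
tcp_rot: [0.136, 0.991, -0.0, 0.001]
contact_force: [-0.3, 0.2, -0.1]
opening: 0.631
finger_force: 31.8
time: 13.05
eef_pos: [0.4849, -0.01, 0.0557]
tcp_rot: [0.136, 0.991, -0.0, 0.0]
contact_force: [0.6, 0.1, -0.7]
opening: 0.629
finger_force: 31.8
```

```bash
python3 -m handwheel '[[0.003,0.002,0.006,0,0,0,-1],[0.003,0.002,0.0125,0,0,0,-1],[0.003,0.002,0.0125,0,0,0,-1],[0.003,0.002,0.0125,0,0,0,-1]]' && python3 -m handwheel '[[0,0,0.004,0,0,0,-1],[0,0,0.004,0,0,0,-1],[0,0,0.004,0,0,0,-1]]'
```

```text
time: 13.55
eef_pos: [0.4838, -0.0089, 0.0504]
tcp_rot: [0.136, 0.991, 0.0, -0.0]
contact_force: [-0.5, -0.0, -0.5]
opening: 0.632
finger_force: 31.8
time: 13.92
eef_pos: [0.4839, -0.0089, 0.0489]
tcp_rot: [0.136, 0.991, -0.0, 0.0]
contact_force: [-0.7, 0.9, -1.2]
opening: 0.623
finger_force: 31.8
```

```bash
python3 -m handwheel '[[0,0,0.003,0,0,0,-1],[0,0,0.003,0,0,0,-1],[0,0,0.003,0,0,0,-1]]'
```

```text
time: 14.3
eef_pos: [0.484, -0.0089, 0.0484]
tcp_rot: [0.136, 0.991, -0.0, -0.0]
contact_force: [-3.1, 0.4, 5.8]
opening: 0.631
finger_force: 32.4
```

```bash
python3 -m handwheel '[[0,0,-0.002,0,0,0,-1],[0,0,-0.002,0,0,0,0.6],[0,0,-0.002,0,0,0,0.6],[0,0,-0.002,0,0,0,0.6],[0,0,-0.05,0,0,0,0.6],[0,0,-0.2,0,0,0,0.6],[0,0,-0.2,0,0,0,0.6],[0,0,-0.2,0,0,0,0.6],[0,0,-0.2,0,0,0,0.6],[0,0,-0.2,0,0,0,0.6]]' && python3 -c "
from h import *
snap('wrist','w5.png')
print(monitor.get_state()['eef_pos'],rel([.441,-.3257,.05]))
import cv2
a=cv2.imread('pics/w5.png')[80:380,150:470];cv2.imwrite('pics/c5.png',cv2.resize(a,None,fx=2,fy=2))"
```

```text
time: 15.55
eef_pos: [0.4829, -0.0087, 0.1262]
tcp_rot: [0.136, 0.991, 0.0, -0.002]
contact_force: [-0.4, -0.2, 0.6]
opening: 0.799
finger_force: 0.0
[ 0.48311479 -0.00876152  0.1264712 ] [-0.1127 -0.7914  0.191 ]
```

View pics/c5.png

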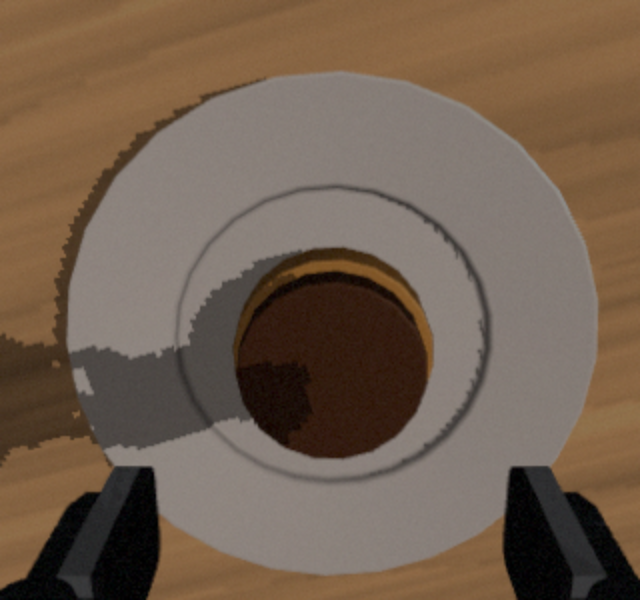

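Run:
```python
from h import *
p=P('w5.png');k=lambda a,b,c,d:[a/2+150,b/2+150,c/2+80,d/2+80]
print('rim',circ(p,k(67,598,71,574),.014,.085))
for fl in (.002,.005): print('patty',circ(p,k(236,431,275,457),fl+.032,.028))
# predicted base top at hypotheses
for c in [(.487,-.009),(.4852,-.0075)]:
  t=np.linspace(0,6.28,90);q=np.array([pix(p,[c[0]+.031*np.cos(a),c[1]+.031*np.sin(a),.021]) for a in t]);print(c,(q.min(0)-[150,80])*2,(q.max(0)-[150,80])*2)
```

```text
rim (array([ 0.4872, -0.0087]), array([-1.3,  1.3, -0.6,  1.4]))
patty (array([ 0.4858, -0.008 ]), array([ 0.8, -0.8,  0.7, -0.9]))
patty (array([ 0.4847, -0.0077]), array([ 0.1, -0.1,  0.1, -0.2]))
(0.487, -0.009) [230.63045799 259.99898309] [431.98803534 448.63065026]
(0.4852, -0.0075) [233.47556677 252.93250715] [435.3980625  442.63728844]
```

```bash
python3 -m handwheel '[[-0.113,-0.791,0,0,0,0,1],[-0.113,-0.791,0,0,0,0,1],[-0.113,-0.791,0,0,0,0,1],[-0.113,-0.791,0,0,0,0,1],[-0.113,-0.791,0,0,0,0,1],[-0.113,-0.791,0,0,0,0,1],[-0.113,-0.791,0.06,0,0,0,1],[-0.113,-0.791,0.13,0,0,0,1],[-0.113,-0.791,0.19,0,0,0,1],[-0.113,-0.791,0.211,0,0,0,1],[-0.113,-0.791,0.211,0,0,0,1],[-0.113,-0.791,0.211,0,0,0,1]]' 30; python3 -m handwheel '[[0,0,0,0,0,0,1]]'
```

```text
time: 17.1
eef_pos: [0.4428, -0.3261, 0.0444]
tcp_rot: [0.136, 0.991, -0.001, 0.001]
contact_force: [-0.3, -1.0, 0.0]
opening: 1.001
finger_force: 0.0
time: 17.23
eef_pos: [0.4428, -0.3263, 0.0445]
tcp_rot: [0.136, 0.991, -0.001, 0.001]
contact_force: [0.3, 0.4, -0.4]
opening: 1.0
finger_force: 0.0
```

```bash
python3 -m handwheel '[[0.004,0.001,0.006,0,0,0,1],[0.004,0.001,0.006,0,0,0,1],[0.004,0.001,0.006,0,0,0,0],[0.004,0.001,0.006,0,0,0,0],[0.004,0.001,0.006,0,0,0,-1],[0.004,0.001,0.006,0,0,0,-1],[0.004,0.001,0.006,0,0,0,-1],[0.004,0.001,0.006,0,0,0,-1]]' 30 && python3 -m handwheel '[[0,0,-0.1,0,0,0,-1],[0,0,-0.25,0,0,0,-1],[0,0,-0.25,0,0,0,-1],[0,0,-0.25,0,0,0,-1],[0,0,-0.25,0,0,0,-1],[0,0,-0.25,0,0,0,-1]]'; python3 -c "
from h import *
snap('wrist','w6.png')
print(monitor.get_state()['eef_pos'],rel([.4855,-.0085,.08]))
im=cv2.imread('pics/w6.png');h=cv2.cvtColor(im,cv2.COLOR_BGR2HSV);print(h[330:340:5,250:400:25].tolist())"
```

```text
time: 18.23
eef_pos: [0.4408, -0.3251, 0.0417]
tcp_rot: [0.136, 0.991, 0.0, -0.0]
contact_force: [-2.2, 0.8, 5.2]
opening: 0.691
finger_force: 31.5
time: 18.98
eef_pos: [0.44, -0.3242, 0.1391]
tcp_rot: [0.136, 0.991, 0.001, -0.001]
contact_force: [-0.1, 0.5, -0.2]
opening: 0.69
finger_force: 32.4
[ 0.44014723 -0.32438701  0.13940233] [0.1032 0.7908 0.1499]
[[[16, 168, 88], [14, 175, 86], [16, 183, 88], [16, 168, 106], [15, 159, 170], [15, 177, 82]], [[17, 176, 87], [16, 177, 88], [15, 175, 92], [17, 201, 89], [17, 179, 87], [15, 167, 81]]]
```

```bash
python3 -m handwheel '[[0.104,0.79,0,0,0,0,-1],[0.104,0.79,0,0,0,0,-1],[0.104,0.79,0,0,0,0,-1],[0.104,0.79,0,0,0,0,-1],[0.104,0.79,0,0,0,0,-1],[0.104,0.79,0,0,0,0,-1],[0.104,0.79,0.06,0,0,0,-1],[0.104,0.79,0.12,0,0,0,-1],[0.104,0.79,0.17,0,0,0,-1],[0.104,0.79,0.17,0,0,0,-1],[0.104,0.79,0.17,0,0,0,-1],[0.104,0.79,0.17,0,0,0,-1]]' && python3 -c "
from h import *
s=monitor.get_state();print(s['eef_pos'],rel([.485,-.009,.066]))"
```

```text
time: 20.52
eef_pos: [0.4867, -0.0099, 0.0741]
tcp_rot: [0.136, 0.991, -0.0, 0.001]
contact_force: [0.5, -1.3, -1.4]
opening: 0.69
finger_force: 32.5
[ 0.48666815 -0.00992992  0.07406168] [0.0047 0.0011 0.0201]
```

```bash
python3 -m handwheel '[[0.004,0.001,0.01,0,0,0,-1],[0.004,0.001,0.02,0,0,0,-1],[0.004,0.001,0.02,0,0,0,-1],[0.004,0.001,0.02,0,0,0,-1]]' && python3 -m handwheel '[[0,0,0.005,0,0,0,-1],[0,0,0.005,0,0,0,-1],[0,0,0.005,0,0,0,-1]]' && python3 -m handwheel '[[0,0,0.003,0,0,0,-1],[0,0,0.003,0,0,0,-1],[0,0,0.003,0,0,0,-1]]'
```

```text
time: 21.02
eef_pos: [0.4844, -0.0086, 0.0649]
tcp_rot: [0.136, 0.991, -0.0, -0.0]
contact_force: [-0.8, -0.2, -0.6]
opening: 0.687
finger_force: 32.5
time: 21.4
eef_pos: [0.4843, -0.0087, 0.0629]
tcp_rot: [0.136, 0.991, 0.0, -0.0]
contact_force: [0.2, -0.3, -0.7]
opening: 0.693
finger_force: 32.5
time: 21.78
eef_pos: [0.4845, -0.0086, 0.0627]
tcp_rot: [0.136, 0.991, -0.0, -0.0]
contact_force: [-2.5, 0.1, 5.8]
opening: 0.691
finger_force: 33.5
```

```bash
python3 -m handwheel '[[0,0,-0.002,0,0,0,-1],[0,0,-0.002,0,0,0,0.7],[0,0,-0.002,0,0,0,0.7],[0,0,-0.002,0,0,0,0.7],[0,0,-0.05,0,0,0,0.7],[0,0,-0.2,0,0,0,0.7],[0,0,-0.35,0,0,0,0.7],[0,0,-0.35,0,0,0,0.7],[0,0,-0.35,0,0,0,0.7],[0,0,-0.35,0,0,0,0.7]]' && python3 -c "
from h import *
snap('wrist','w7.png')
s=monitor.get_state();print(s['eef_pos'])
R=Ro.from_quat(s['tcp_rot']);T=Ro.from_matrix(np.c_[[.188,-.982,0],[.982,.188,0],[0,0,-1]]);print(((R.inv()*T).as_rotvec()/np.pi).round(4),rel([.43,.28,.25]))"
```

```text
time: 23.02
eef_pos: [0.4831, -0.0084, 0.1994]
tcp_rot: [0.136, 0.991, 0.0, -0.002]
contact_force: [-0.5, -0.1, 0.3]
opening: 0.848
finger_force: 0.0
[ 0.48312944 -0.00837523  0.1994458 ]Traceback (most recent call last):
  File "<string>", line 5, in <module>
    R=Ro.from_quat(s['tcp_rot']);T=Ro.from_matrix(np.c_[[.188,-.982,0],[.982,.188,0],[0,0,-1]]);print(((R.inv()*T).as_rotvec()/np.pi).round(4),rel([.43,.28,.25]))
                                   ~~~~~~~~~~~~~~^^^^^^^^^^^^^^^^^^^^^^^^^^^^^^^^^^^^^^^^^^^^^^
  File "scipy/spatial/transform/_rotation.pyx", line 1143, in scipy.spatial.transform._rotation.Rotation.from_matrix
ValueError: Non-positive determinant (left-handed or null coordinate frame) in rotation matrix 0: [[ 0.188  0.982  0.   ]
 [-0.982  0.188  0.   ]
 [ 0.     0.    -1.   ]].
```

View pics/w7.png

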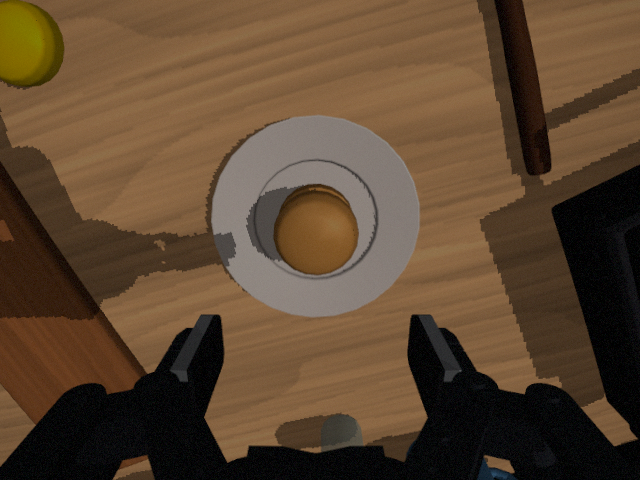

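Run:
```python
from h import *
p=P('w7.png');print('rim',circ(p,[211,420,115,317],.014,.085),'crown',circ(p,[275,358,192,275],.045,.031))
s=monitor.get_state()
R=Ro.from_quat(s['tcp_rot']);T=Ro.from_matrix(np.c_[[-.188,.982,0],[.982,.188,0],[0,0,-1]]);print(((R.inv()*T).as_rotvec()/np.pi).round(4),rel([.453,.302,.22]))
for a in (8,16,24,32,38,45):
  t=np.radians(a);print(a,((.27*(1-np.cos(t))+.015*np.sin(t))/.4).round(4),(-(.27*np.sin(t)+.015*np.cos(t)-.015)/.4).round(4))
```

```text
rim (array([ 0.4872, -0.0088]), array([-0.6,  0.6, -0.5,  0.8])) crown (array([ 0.4867, -0.0079]), array([-0.8,  0.8,  1. , -1.1]))
[-0.0008 -0.0012  0.3529] [ 0.2819  0.7269 -0.0503]
8 0.0118 -0.0936
16 0.0365 -0.1846
24 0.0736 -0.2713
32 0.1224 -0.352
38 0.1662 -0.4076
45 0.2242 -0.4663
```

```bash
python3 -m handwheel '[[0.282,0.727,-0.05,0,0,0.353,0],[0.282,0.727,-0.05,0,0,0.353,0],[0.282,0.727,-0.05,0,0,0.353,0],[0.282,0.727,-0.05,0,0,0.353,0],[0.282,0.727,-0.05,0,0,0.353,0],[0.282,0.727,-0.05,0,0,0.353,0],[0.282,0.727,-0.05,0,0,0.353,0],[0.282,0.727,-0.05,0,0,0.353,0],[0.282,0.727,-0.05,0,0,0.353,0],[0.282,0.727,-0.05,0,0,0.353,0]]' 50
python3 - <<'E'
from h import *
snap('wrist','w8.png');p=P('w8.png');im=cv2.cvtColor(cv2.imread('pics/w8.png'),cv2.COLOR_BGR2GRAY)
s=monitor.get_state();print(s['eef_pos'],Ro.from_quat(s['tcp_rot']).as_matrix().round(3).tolist(),s['opening'],s['qpos'].round(2))
c=np.array([.453,.302,.1]);b=np.array([-.188,.982,0]);x=np.array([.982,.188,0])
for l in(-.05,-.025,0,.025,.05):
  print(l,[ (lambda q:int(im[int(q[1]),int(q[0])]) if 0<=q[0]<640 and 0<=q[1]<480 else -1)(pix(p,c+b*l+x*d)+.5) for d in np.arange(-.02,.0201,.002)], pix(p,c+b*l).round())
print(rel([.453,.302,.1]))
E
```

```text
time: 24.32
eef_pos: [0.4541, 0.3012, 0.2213]
tcp_rot: [0.637, 0.771, -0.0, -0.0]
contact_force: [0.1, -0.8, 0.7]
opening: 0.499
finger_force: 0.0
[0.45417448 0.30125371 0.22149083] [[-0.188, 0.982, -0.0], [0.982, 0.188, -0.0], [-0.0, -0.0, -1.0]] 0.4974575245168736 [ 0.4   0.03  1.92 -0.    1.19  0.21]
-0.05 [114, 109, 102, 58, 61, 55, 58, 60, 78, 98, 108, 109, 105, 89, 75, 106, 100, 103, 103, 110, 103] [314. 312.]
-0.025 [118, 118, 116, 65, 63, 57, 63, 55, 85, 101, 109, 111, 102, 86, 99, 110, 107, 108, 101, 101, 107] [314. 279.]
0 [119, 113, 112, 66, 66, 67, 62, 68, 90, 107, 109, 111, 98, 84, 109, 104, 104, 112, 114, 109, 109] [314. 243.]
0.025 [115, 114, 67, 64, 73, 66, 67, 64, 91, 109, 110, 112, 100, 81, 111, 105, 105, 101, 101, 117, 117] [314. 206.]
0.05 [110, 113, 120, 121, 121, 120, 120, 75, 92, 108, 112, 108, 100, 76, 110, 117, 109, 113, 106, 97, 100] [314. 166.]
[ 0.0024 -0.0024  0.3037]
```

```bash
python3 -m handwheel '[[0.002,-0.001,0.12,0,0,0,0],[0.002,-0.001,0.2,0,0,0,0],[0.002,-0.001,0.26,0,0,0,0],[0.002,-0.001,0.303,0,0,0,0],[0.002,-0.001,0.303,0,0,0,0],[0.002,-0.001,0.303,0,0,0,0]]' 50 && python3 -m handwheel '[[0,0,0,0,0,0,-1],[0,0,0,0,0,0,-1],[0,0,0,0,0,0,-1],[0,0,0,0,0,0,-1],[0,0,0,0,0,0,-1],[0,0,0,0,0,0,-1]]' 50
```

```text
time: 25.12
eef_pos: [0.4544, 0.3028, 0.1016]
tcp_rot: [0.637, 0.771, 0.001, 0.0]
contact_force: [-0.4, -0.1, 0.6]
opening: 0.497
finger_force: 0.0
time: 25.88
eef_pos: [0.4533, 0.3026, 0.1018]
tcp_rot: [0.637, 0.771, -0.0, -0.0]
contact_force: [-3.8, -1.2, 6.0]
opening: 0.144
finger_force: 48.7
```

```bash
python3 -m handwheel '[[0,0.004,-0.047,0.015,0,0,-1],[0,0.012,-0.094,0.03,0,0,-1],[0,0.023,-0.14,0.044,0,0,-1],[0,0.037,-0.185,0.059,0,0,-1],[0,0.054,-0.229,0.074,0,0,-1],[0,0.074,-0.271,0.089,0,0,-1],[0,0.074,-0.271,0.089,0,0,-1],[0,0.074,-0.271,0.089,0,0,-1]]'
python3 - <<'E'
from h import *
h=np.array([.453,.302])+.27*np.array([.982,.188]);s=monitor.get_state();e=s['eef_pos']
d=(h-e[:2])@[.982,.188];print(np.degrees(np.arctan2(e[2]-.085,d)-np.arctan2(.015,.27)),np.hypot(d,e[2]-.085),np.hypot(.27,.015),s['qpos'].round(2))
R=Ro.from_quat(s['tcp_rot']).as_matrix();print(R.round(3))
E
```

```text
time: 26.88
eef_pos: [0.4813, 0.3084, 0.208]
tcp_rot: [0.631, 0.763, -0.108, -0.09]
contact_force: [-4.6, 1.2, -1.9]
opening: 0.141
finger_force: 49.0
23.86289674450186 0.27049597197786823 0.2704163456597992 [0.37 0.24 1.73 0.05 1.45 0.17]
[[-0.188  0.943 -0.273]
 [ 0.982  0.181 -0.052]
 [ 0.001 -0.278 -0.961]]
```

```bash
python3 -m handwheel '[[0,0.011,-0.046,0.015,0,0,-1],[0,0.025,-0.091,0.03,0,0,-1],[0,0.042,-0.135,0.044,0,0,-1],[0,0.062,-0.178,0.059,0,0,-1],[0,0.079,-0.209,0.07,0,0,-1],[0,0.091,-0.229,0.078,0,0,-1],[0,0.091,-0.229,0.078,0,0,-1],[0,0.091,-0.229,0.078,0,0,-1],[0,0.091,-0.229,0.078,0,0,-1],[0,0.091,-0.229,0.078,0,0,-1]]'
python3 - <<'E'
from h import *
h=np.array([.453,.302])+.27*np.array([.982,.188]);s=monitor.get_state();e=s['eef_pos']
d=(h-e[:2])@[.982,.188];print(np.degrees(np.arctan2(e[2]-.085,d)-np.arctan2(.015,.27)),np.hypot(d,e[2]-.085))
snap('wrist','w9.png'); snap('top','top9.png');snap('scene','scene9.png')
# burger undisturbed? compare plate region, and predicted bar line in the scene image
for f,z in(('top',(260,345,225,305)),):
  a=cv2.imread(f'pics/{f}1.png');b=cv2.imread(f'pics/{f}9.png')
  for n,(u,v) in dict(burger=(302,259),plate=(275,262)).items(): print(n,a[v,u],b[v,u])
E
```

```text
time: 28.12
eef_pos: [0.5402, 0.3206, 0.2872]
tcp_rot: [0.615, 0.745, -0.2, -0.167]
contact_force: [-5.2, 3.7, 2.1]
opening: 0.14
finger_force: 49.0
45.02665016513079 0.27120065388633435
burger [145 152 161] [ 38  77 109]
plate [137 145 153] [159 168 176]
```

```bash
python3 -m handwheel '[[0,0,0,0,0,0,-1],[0,0,0,0,0,0,-1],[0,0,0,0,0,0,-1],[0,0,0,0,0,0,-1]]' && python3 -c "
from h import *
s=monitor.get_state();print(abs(s['dq']).max(),s['eef_pos'])
print(ctrl.sign_off())"
```

```text
time: 28.78
eef_pos: [0.5402, 0.3206, 0.2872]
tcp_rot: [0.615, 0.745, -0.2, -0.167]
contact_force: [-5.4, 3.1, 0.5]
opening: 0.143
finger_force: 49.0
0.0016384002056955942 [0.54024555 0.32062474 0.28718075]
the job is handed in; nothing more can be done
None
```

The burger (base, patty, crown) is stacked within about 2 mm of the plate's centre, and the arm is still holding the grill lid steady at about 45° (worked out from the gripper's position); the job was handed in at about 29 s.

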